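# Hold the probe boom level over the spectrometer's sample stage

## Task

Swing the blue door of the spectrometer's sample bay wide open by its handle, then pick up the probe boom by its bar at its balance point and, keeping it level all the way, carry it to the bay. Finish while still holding it there, level and still: the probe nose centred about 30 mm above the sample stage, the bar running straight out through the open doorway, and the boom touching nothing but the gripper. Leave the other things on the bench where they are.

Things in the scene. Friction and masses are not known exactly. Their poses are not given: they have to be found in the camera images.
- bay: Spectrometer, fixed. Open-topped sample bay, walls 130 mm high; behind it a white housing 213 mm high, 460 wide. Origin on the bench under the sample stage's centre; -x points out through the front doorway, z up. Doorway (blue door) at x = -100 mm, side walls' inner faces at y = +-78, white shoulders out to +-145, back wall at x = +84, housing from x = +96.
- stage_top (a point): Centre of the top of the round aluminium sample stage (blue top with white dot, 52 mm diameter) in the bay, 45 mm above the bench. The stage is the fixture over which the probe is held.
- bay_door (a joint): Blue front door of the bay, 174 mm wide, 10 thick, top 128 mm above the bench, upright hinge. Angle in rad: 0 closed, grows as it swings outward (counter-clockwise seen from above), stop at 1.8; 1.57 is square to the front. Starts shut or slightly ajar, turns easily (about 0.5 N at the handle), stays where it is left.
- door_handle (a point): Grip point on the door's handle, 102 mm above the bench: a round upright steel bar, 12 mm diameter, 43 mm in front of the door's middle plane, 155 mm from the hinge. It spans 40 to 128 mm above the bench; two stays join it to the door at 51 and 76 mm; above 81 mm it is free all round (32 mm clear to the door).
- door_hinge (a point): Point on the door's upright hinge axis, 102 mm above the bench.
- boom: Loose probe boom, 327 mm long, 0.81 kg: square aluminium bar 14 x 14 mm along its x, bare from x = -105 to +164 mm except for a brass rider weight; black probe head (50 x 44 x 50 mm, red cap, steel nose below) at the -x end, thin black foot at +x. Stands level on nose and foot. Origin at the level of the nose's underside, z up; bar's centre line at z = 42 mm, y = 0.
- rider (a joint): Place of the rider on the bar, m: 0 = centre 30 mm from the boom's origin towards the foot, 0.10 = 130 mm. Clamped: fixed during a run, differs between runs. It sets the boom's balance point: x = (0.36 * X - 31.6) / 0.81 mm on the boom, X = rider centre's x in mm (30 to 130), so x = -26 to +19 mm, between head and rider.
- rider_centre (a point): Centre of the brass rider block (30 mm along the bar, 38 x 38 mm across), 0.36 kg. The rest of the boom: head 0.30 kg at x = -130 mm, bar 0.13 kg at +30, foot 0.02 kg at +168.
- boom_probe (a point): Centre of the underside of the probe nose, at (-130, 0, 0) mm on the boom.
- boom_tail (a point): Foot end of the bar, at (172, 0, 42) mm on the boom.
- bottle: Bystander: amber reagent bottle, 66 mm diameter, 170 mm high, near the bench's far edge. Origin under its centre.
- jar: Bystander: white jar with blue cap, 56 mm diameter, 70 mm high, near the bench's far edge. Origin under its centre.
- beaker: Bystander: glass beaker, 72 mm diameter, 90 mm high, to the right. Origin under its centre.
- driver: Bystander: red-handled screwdriver, 140 mm long, lying near the robot. Origin under its middle.
- tin: Bystander: flat aluminium sample tin, 60 mm diameter, 22 mm high, to the right. Origin under its centre.

How it is judged:
By the outcome, as a careful person would: the job done as asked, in the order asked, and still so for the second after the job is handed in, while the arm keeps its last pose, push and grip.
It also fails if it takes over 58 s, if anything falls off the work surface, if the arm or the gripper's body presses on something with over 40 N, if the wrist force passes 120 N, or if a joint passes its speed limit or range.

## Robot

A 7-joint arm with a two-finger parallel gripper is mounted at the origin on the work surface. World frame = base frame: x ahead of the robot, y to its left, z up, the work surface at z = 0. Lengths are in m, angles in rad, forces in N, time in s.
With the tool pointing down it reaches from about 0.4 to 0.925 m from the base axis. Payload 4.1 kg.
Tool frame: the origin (TCP) lies between the finger pads; the fingertips stand 22 mm ahead of it and the grasp point (between the pads) lies 3 mm ahead of it (ctrl.finger_overhang is the z of the fingertips in the tool frame, in m); z points along the fingers, y is the line along which they close (so a half turn about z gives the same grasp; the last joint's range is limited). The gripper opens to 85 mm and grips with 20 to 120 N. Pads are 22 mm wide; open, the fingers measure 114 mm over their backs; the gripper's body (76 mm by 85 mm) begins 54 mm behind the grasp point. The pads swing forward as they close: fully open they stand 13 mm farther back than shut.
Start: joints at [1.196, 0.398, 0.045, 1.537, -0.019, 1.207, -0.051], TCP at [0.177, -0.625, 0.253] pointing down, gripper open.
Joint ranges: [-2.82, 2.82], [-0.49, 2.23], [-1.37, 1.46], [0, 2.46], [-1.36, 4.5], [0.23, 2], [-2.94, 2.94]. Speed limits (rad/s): [2.57, 2.57, 3.14, 3.14, 3.14, 3.14, 3.14].

## Interface

Orientations are given as a unit quaternion [w, x, y, z].
In Python, from bench import ctrl, get_image, get_calibration gives the robot as it stands (ctrl), with the cameras as plain functions.
- The arm moves only by the tool jog_arm, called after "Request:" as name(argument=value, ...) on one line, values as JSON. Schema: {"type":"object","properties":{"offsets":{"type":"array","items":{"type":"array","items":{"type":"number"},"minItems":5,"maxItems":5},"minItems":1,"maxItems":5},"grip_force":{"type":"number"},"only":{"type":"string"},"quiet":{"type":"boolean"},"lines":{"type":"string"}},"required":["offsets"],"additionalProperties":false}. offsets is a list of rows, 1 to 5 of them, each of 5 numbers: the finger opening in m, then dx, dy, dz in parts of the range, where 1.0 means 0.8 m, then a turn about the tool's z in a scale on which 1.0 is 4 rad; each row shifts and turns the commanded pose from where the row before left it, along the tool's axes as they then stand; what a row does not reach is not made up. A row lasts 1/10 s, in which the tool goes at most 0.05 m and 0.15 rad, less where a joint would pass 70% of its speed; a pose out of reach is approached as far as the arm can. The fingers move at their own pace and stop on an object; grip_force is the grip in N (left out, the last holds). Time passes only in rows, so rows that do not move let the fingers close. The tool returns the time, the measured TCP pose, the force, the opening and the grip force at its end. only (a regular expression) keeps the lines of the reply that match it, lines (a string "A,B") keeps lines A to B, and quiet returns only ok. Shift and turn numbers lie between -1 and 1, and a call with a number outside is refused. Input that does not fit is refused with a message, and nothing moves.
- ctrl.state(): the state, without advancing time (a new reading comes with each control period).
- get_image(name): name is "scene" or "top" or "wrist"; returns the picture (480x640x3 uint8, red, green, blue); there is no depth.
- get_calibration(name): a dict with "camera_matrix" (3x3 intrinsics, pixels), "R" (3x3) and "t" (3): a world point X has camera coordinates R X + t. Camera axes: x right, y down, z forward; pixel columns grow to the right and rows downward; lengths in m; the calibration is good to about 2 mm. A picture is of the moment at which its call begins: read the wrist's pose just before it. get_calibration takes no time and is no camera call; for the wrist camera it gives the pose at the moment of the call.
- ctrl.finish_job(): hands the job in; it is judged then, once.
The state is a dict: "t": time; "q": joint angles; "joint_velocities": joint speeds; "tau": joint torques, N m; "ee_pos": TCP position; "tool_rot": TCP orientation; "wrist_force": force on the tool from outside, world axes, zero at the start; "ft_torque": the same for the moment, N m; "finger_gap": finger opening in m; "gripper_force": force on a finger pad.
Only numpy, scipy, OpenCV 4.12 (cv2) and the standard library are available. Lean on these libraries where they do the work, as an engineer would, in place of code of your own. Each camera call takes 0.05 s, during which the arm holds its last target. There are 200 camera calls.

## Working session

There is one attempt and no reset: what is moved stays moved. The work goes in short steps, Python scripts to look and compute and a tool call to move; the robot and the scene stay as the last step left them, time stands still between calls to the robot, and variables do not carry over. Pictures are saved under pics/ and viewed, at most 10 in all, crops included, and the job is handed in when it is done.

```bash
ls; mkdir -p pics
```

Run:
```python
from bench import ctrl, get_image, get_calibration
import cv2,numpy as np
for n in("scene","top"):
    im=get_image(n); cv2.imwrite(f"pics/{n}0.png",im[:,:,::-1]); c=get_calibration(n); print(n,c)
s=ctrl.state(); print(s)
```

```text
bench.py
pics
scene {'camera_matrix': array([[442.68544881,   0.        , 323.8919102 ],
       [  0.        , 442.68544881, 240.40385161],
       [  0.        ,   0.        ,   1.        ]]), 'R': array([[-0.57648729,  0.81706766, -0.0079269 ],
       [ 0.63714751,  0.44342748, -0.63040869],
       [-0.51157155, -0.3684732 , -0.77622294]]), 't': array([ 0.4406091 , -0.21774605,  1.23951492])}
top {'camera_matrix': array([[441.29839776,   0.        , 313.76188517],
       [  0.        , 441.29839776, 238.71223639],
       [  0.        ,   0.        ,   1.        ]]), 'R': array([[ 3.43732149e-02, -9.99408659e-01, -9.02978071e-04],
       [-9.75212465e-01, -3.33433841e-02, -2.18743837e-01],
       [ 2.18584376e-01,  8.39952440e-03, -9.75781901e-01]]), 't': array([-0.15035648,  0.56829537,  0.92905646])}
{'t': 0.1, 'q': array([ 1.19603658,  0.39912742,  0.04503865,  1.53772622, -0.01868702,
        1.20685516, -0.05070687]), 'joint_velocities': array([ 7.65004666e-04, -2.43586565e-03, -9.04665973e-04, -2.24680638e-03,
       -3.30729170e-05, -7.68109689e-05,  1.59984216e-03]), 'tau': array([ 3.38941245e-03, -4.76263762e+01,  1.37003794e+00, -2.54952371e+01,
        1.20222772e-02,  4.97616173e-03, -2.60909553e-05]), 'ee_pos': array([ 0.17686688, -0.62495155,  0.25237363]), 'tool_rot': array([-8.27838123e-04,  9.90501831e-01,  1.37496923e-01, -1.81476214e-04]), 'wrist_force': array([-0.26612371,  0.0310284 ,  0.15918659]), 'ft_torque': array([0.00598241, 0.01059539, 0.01116547]), 'gripper_force': 0.0, 'finger_gap': 0.08601969931619258}
```

View pics/scene0.png

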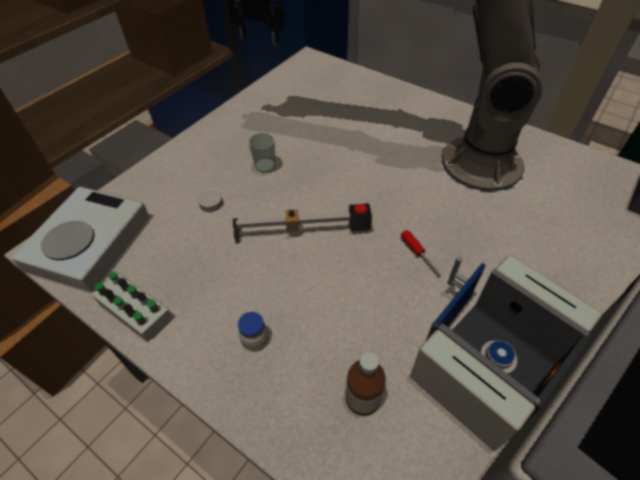

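View pics/top0.png

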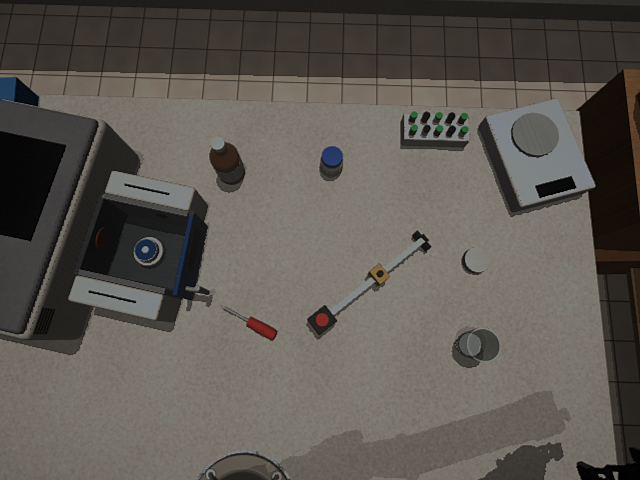

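The scene view shows the door ajar with the handle near (455,270), the stage at (501,355), the rider at (292,215) and the red cap at (361,209). In the top view the stage is at (148,251), the handle at about (205,292), the rider at (378,274), the cap at (321,319) and the foot at (421,240).

Create h.py:
```python
import cv2,numpy as np
def ray(c,p):
    K,R,t=c["camera_matrix"],np.array(c["R"]),np.array(c["t"])
    d=R.T@np.linalg.solve(K,[p[0],p[1],1.]); return -R.T@t,d/np.linalg.norm(d)
def onz(c,p,z):
    o,d=ray(c,p); return o+d*(z-o[2])/d[2]
def tri(cp):
    A=np.zeros((3,3));b=np.zeros(3);rs=[ray(c,p) for c,p in cp]
    for o,d in rs: M=np.eye(3)-np.outer(d,d);A+=M;b+=M@o
    X=np.linalg.solve(A,b); return X,[float(np.linalg.norm(np.cross(X-o,d))) for o,d in rs]
def proj(c,X):
    x=c["camera_matrix"]@(np.array(c["R"])@np.array(X)+c["t"]);return x[:2]/x[2]
def blobs(im,lo,hi,box,mn=12):
    h=cv2.cvtColor(im,cv2.COLOR_RGB2HSV);m=cv2.inRange(h,np.array(lo),np.array(hi))
    k=np.zeros_like(m);x0,y0,x1,y1=box;k[y0:y1,x0:x1]=m[y0:y1,x0:x1]
    n,l,s,c=cv2.connectedComponentsWithStats(k)
    return [(c[i].round(1).tolist(),s[i].tolist()) for i in range(1,n) if s[i][4]>=mn]
```

Run:
```python
import cv2,numpy as np
from h import *
I={n:cv2.imread(f"pics/{n}0.png")[:,:,::-1].copy() for n in("scene","top")}
bx={"scene":dict(red=(340,195,380,235),rid=(275,200,310,240),stage=(470,330,525,380),door=(425,255,495,340)),
"top":dict(red=(300,300,345,340),rid=(360,260,395,292),stage=(125,230,170,270),door=(170,205,215,305))}
hs=dict(red=((0,150,120),(8,255,255)),rid=((10,90,80),(28,255,255)),stage=((95,120,60),(125,255,255)),door=((100,120,30),(130,255,255)))
for n in I:
    for k in hs: print(n,k,blobs(I[n],*hs[k],bx[n][k]))
def cr(n,x,y,w,h,f): return cv2.resize(I[n][y:y+h,x:x+w],None,fx=f,fy=f,interpolation=cv2.INTER_CUBIC)
A=np.hstack([cr("scene",420,240,100,120,4),cr("top",150,200,100,120,4)])
cv2.imwrite("pics/door0.png",A[:,:,::-1])
B=np.vstack([cr("scene",220,190,160,60,5),cr("top",290,225,160,120,5)[:560]])[:,:800]
B=cv2.resize(B,None,fx=.66,fy=.66); cv2.imwrite("pics/boom0.png",B[:,:,::-1]);print(B.shape)
```

```text
scene red [([360.4, 207.6], [356, 204, 10, 8, 64])]
scene rid [([291.3, 216.0], [285, 209, 14, 13, 126])]
scene stage [([501.4, 352.3], [489, 341, 25, 23, 334])]
scene door [([460.0, 294.7], [437, 264, 47, 60, 387])]
top red [([321.8, 319.2], [317, 313, 11, 13, 114])]
top rid [([379.2, 273.7], [370, 264, 20, 20, 178])]
top stage [([145.0, 249.3], [135, 240, 21, 20, 257])]
top door [([182.3, 255.3], [173, 216, 20, 79, 341])]
(568, 528, 3)
```

View pics/door0.png

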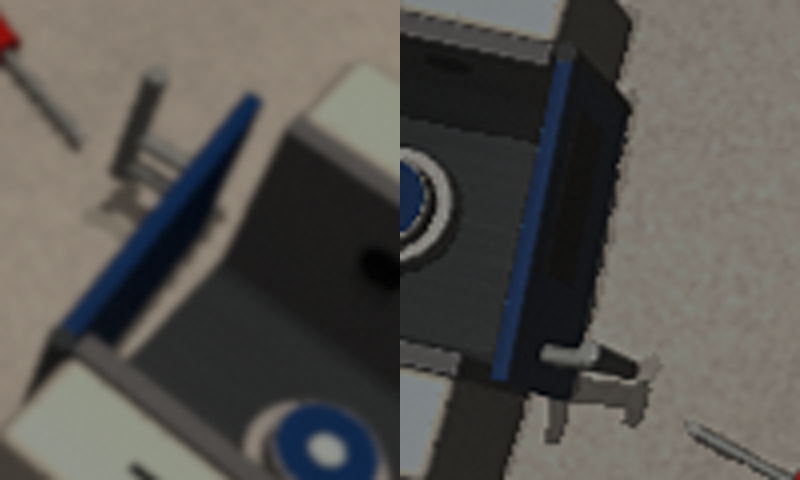

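View pics/boom0.png

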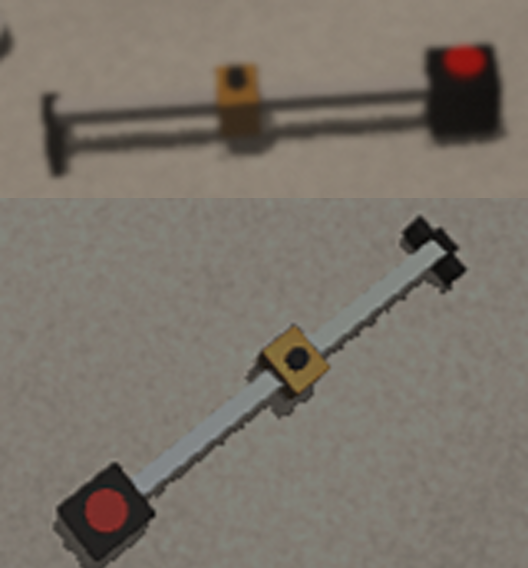

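The crops show the handle's free top at (458.7,258.8) in scene and (186.3,288.3) in top. The door's top edge runs hinge (437,322.5) to free end (483.8,264.5) in scene, and (191.3,215) to (175,294.5) in top. The rider's dot is at (291.5,213.6) and (380,273.4), and the bar's end at (236,225) and (422,240).

Run:
```python
import cv2,numpy as np
from h import *
from bench import ctrl, get_image, get_calibration
np.set_printoptions(precision=4,suppress=True)
S,T=get_calibration("scene"),get_calibration("top")
P=dict(handle=((458.7,258.8),(186.3,288.3)),dh=((437,322.5),(191.3,215)),df=((483.8,264.5),(175,294.5)),rid=((291.5,213.6),(380,273.4)),red=((360.4,207.6),(321.8,319.2)),tail=((236,225),(422.4,239.8)),stage=((501.4,352.3),(145,249.3)))
for k,(a,b) in P.items(): print(k,*tri([(S,a),(T,b)]))
im=cv2.imread("pics/top0.png");h=cv2.cvtColor(im,cv2.COLOR_BGR2HSV);m=cv2.inRange(h,(20,0,140),(90,60,255));m[:160]=0;m[330:]=0;m[:,:65]=0;m[:,215:]=0
m=cv2.morphologyEx(m,cv2.MORPH_CLOSE,np.ones((5,5)))
m=cv2.morphologyEx(m,cv2.MORPH_OPEN,np.ones((5,5)))
for c in cv2.findContours(m,cv2.RETR_EXTERNAL,cv2.CHAIN_APPROX_NONE)[0]:
    if cv2.contourArea(c)<200: continue
    w=np.array([onz(T,p[0],.13)[:2] for p in c]);r=cv2.minAreaRect((w*1000).astype(np.float32));print("shoulder",r,cv2.boxPoints(r).round(0).tolist())
print("cam",ray(T,(0,0))[0],ray(S,(0,0))[0])
W=get_calibration("wrist");s=ctrl.state();from scipy.spatial.transform import Rotation as R
q=s["tool_rot"];A=R.from_quat(np.r_[q[1:],q[0]]).as_matrix();print(A);print("wrist cam in tool",A.T@(-W["R"].T@W["t"]-s["ee_pos"]),A.T@W["R"].T,W["camera_matrix"])
```

```text
handle [0.4493 0.1146 0.1321] [0.010334804209540022, 0.01033480420954013]
dh [0.6019 0.1318 0.1244] [0.000593955318835691, 0.0005939553188356213]
df [0.4326 0.1499 0.1223] [0.0007197788031448461, 0.0007197788031447709]
rid [ 0.4995 -0.2795  0.0627] [0.00025747630336942124, 0.0002574763033694825]
red [ 0.3955 -0.1543  0.0682] [0.00012505257020103416, 0.00012505257020102803]
tail [ 0.5853 -0.3815  0.0358] [0.00022872205217494185, 0.0002287220521749661]
stage [0.5398 0.2532 0.0427] [0.00036492039853965817, 0.00036492039853963616]
cam [ 0.3563 -0.1391  1.0307] [1.0268 0.1933 0.8284]
[[ 0.9622  0.2724 -0.0006]
 [ 0.2724 -0.9622  0.0016]
 [-0.0001 -0.0017 -1.    ]]
wrist cam in tool [ 0.072  -0.     -0.1212] [[ 0.0009 -0.9596 -0.2814]
 [ 1.      0.0005  0.0014]
 [-0.0012 -0.2814  0.9596]] [[414.7089   0.     324.3302]
 [  0.     414.7089 241.9697]
 [  0.       0.       1.    ]]
```

Run:
```python
import cv2,numpy as np
from h import *
from bench import ctrl, get_image, get_calibration
np.set_printoptions(precision=4,suppress=True)
S,T=get_calibration("scene"),get_calibration("top")
for z in (.128,.04): print(z,proj(S,[.4433,.1055,z]),proj(T,[.4433,.1055,z]))
print(onz(S,(458.7,258.8),.128),onz(T,(186.3,288.3),.128))
I={n:cv2.imread(f"pics/{n}0.png") for n in("scene","top")}
for y in range(284,298): print(y,' '.join("%3d"%v for v in I["top"][y,172:214].mean(1)))
im=I["top"]; print(im[180:190:4,115:200:10].tolist()); print(im[290:292,90:150:10].tolist())
```

```text
0.128 [460.69   255.9905] [196.0067 289.8253]
0.04 [451.1064 280.9093] [206.2785 293.9817]
[0.4519 0.1052 0.128 ] [0.4457 0.1256 0.128 ]
284  46  45  42  47  47  50  44  24  19  19  21  20  21  21  20  19  21  21  23  23  22  22  18  18  98 106 122 125 124 123 121 118 118 121 123 121 118 119 120 119 119 122
285  45  46  44  44  49  51  36  23  19  22  21  21  21  17  15  15  15  16  17  18  19  19  14  42  97 105  92 120 130 125 124 125 122 121 123 122 115 118 119 116 119 119
286  45  42  46  46  49  51  31  20  21  21  22  22  19  20  68  76  52  41  27  17  14  12  15  91 110 108 114  85  65  99 127 130 126 122 123 120 116 119 121 120 123 122
287  48  42  45  47  50  49  26  20  20  22  22  20  16  47  90  96  89  84  81  79  76  72  84 107 111 111 120  85  36  38  62 100 127 127 125 122 119 121 122 121 122 124
288  40  38  45  47  50  46  27  19  22  21  23  21  13  73 103 108 109 107 106 105  99  93 109 109 111 114 123  82  32  24  28  41  63  98 126 127 125 124 124 124 126 108
289  38  39  44  47  50  43  24  20  23  20  22  21  16  65  90  94  95  97  99  99 100 102 104 106 112
[... 1407 characters left out ...]
8  65  65  63  67  66  67  63  70 112
[[[125, 129, 124], [127, 129, 125], [126, 129, 125], [128, 131, 126], [113, 124, 123], [114, 124, 128], [112, 121, 127], [110, 119, 125], [114, 122, 127]], [[125, 130, 125], [20, 21, 21], [135, 138, 133], [128, 130, 126], [129, 131, 126], [131, 132, 127], [109, 120, 125], [113, 122, 128], [114, 123, 126]], [[125, 129, 124], [127, 130, 125], [126, 129, 125], [34, 35, 34], [134, 136, 131], [130, 132, 127], [131, 132, 128], [133, 133, 128], [108, 116, 121]]]
[[[95, 98, 95], [127, 130, 125], [127, 129, 124], [130, 130, 125], [129, 129, 126], [109, 119, 124]], [[24, 24, 24], [130, 132, 128], [128, 129, 124], [128, 128, 123], [130, 129, 125], [123, 129, 127]]]
```

Run:
```python
import cv2,numpy as np
from h import *
from bench import ctrl, get_image, get_calibration
np.set_printoptions(precision=4,suppress=True)
S,T=get_calibration("scene"),get_calibration("top")
print(tri([(S,(459,257.3)),(T,(196.3,288.7))]))
im=cv2.imread("pics/top0.png").astype(int);m=((im[:,:,2]-im[:,:,0]<4)&(im.min(2)>110)).astype(np.uint8)*255
m[:165]=0;m[325:]=0;m[:,:65]=0;m[:,202:]=0
m=cv2.morphologyEx(m,cv2.MORPH_CLOSE,np.ones((5,5)));m=cv2.morphologyEx(m,cv2.MORPH_OPEN,np.ones((5,5)))
for c in cv2.findContours(m,cv2.RETR_EXTERNAL,cv2.CHAIN_APPROX_NONE)[0]:
    if cv2.contourArea(c)<200: continue
    w=np.array([onz(T,p[0],.13)[:2] for p in c]);r=cv2.minAreaRect((w*1000).astype(np.float32));print("shoulder",r,cv2.boxPoints(r).round(0).tolist())
```

```text
(array([0.4461, 0.1047, 0.1261]), [0.0009448729783205855, 0.0009448729783204651])
shoulder ((423.3302917480469, 268.52777099609375), (179.7519989013672, 45.236873626708984), 79.49893951416016) [[385.0, 184.0], [429.0, 176.0], [462.0, 353.0], [417.0, 361.0]]
shoulder ((654.589111328125, 225.68304443359375), (179.99266052246094, 45.207576751708984), 79.20421600341797) [[616.0, 142.0], [660.0, 133.0], [694.0, 310.0], [649.0, 318.0]]
```

The rows are not in the units I measure in: shifts go in shares of 0.8 m and turns go in shares of 4 rad. I convert before sending: 0.032 m / 0.8 = 0.04, -0.03 m / 0.8 = -0.0375.

Request:
jog_arm(offsets=[[0.085, 0.04, -0.0375, 0, 0], [0.085, 0.04, -0.0375, 0, 0], [0.085, 0.04, -0.0375, 0, 0], [0.085, 0.04, -0.0375, 0, 0], [0.085, 0.04, -0.0375, 0, 0]], grip_force=30)

```text
t: 0.6
ee_pos: [0.2906, -0.4357, 0.253]
tool_rot: [-0.0, 0.991, 0.137, -0.0]
wrist_force: [0.9, 1.0, 0.1]
finger_gap: 0.0852
gripper_force: 0.0
```

Request:
jog_arm(offsets=[[0.085, 0.04, -0.0375, 0, 0], [0.085, 0.04, -0.0375, 0, 0], [0.085, 0.04, -0.0375, 0, 0], [0.085, 0.04, -0.0375, 0, 0], [0.085, 0.04, -0.0375, 0, 0]])

```text
t: 1.1
ee_pos: [0.4036, -0.2479, 0.2531]
tool_rot: [0.0, 0.991, 0.137, -0.0]
wrist_force: [0.9, -0.7, -0.2]
finger_gap: 0.0852
gripper_force: 0.0
```

Request:
jog_arm(offsets=[[0.085, 0, 0, 0, -0.0375], [0.085, 0, 0, 0, -0.0375], [0.085, 0, 0, 0, -0.0375], [0.085, 0, 0, 0, -0.0375], [0.085, 0, 0, 0, -0.0375]])

```text
t: 1.6
ee_pos: [0.4029, -0.2494, 0.2529]
tool_rot: [-0.0, 0.87, 0.493, -0.0]
wrist_force: [0.2, -0.6, -0.3]
finger_gap: 0.0849
gripper_force: 0.0
```

Request:
jog_arm(offsets=[[0.085, 0, 0, 0, -0.0375], [0.085, 0, 0, 0, -0.0375], [0.085, 0, 0, 0, -0.0375], [0.085, 0, 0, 0, 0]])

```text
t: 2.0
ee_pos: [0.4029, -0.2495, 0.2529]
tool_rot: [-0.0, 0.74, 0.673, -0.0]
wrist_force: [0.5, 0.2, -0.1]
finger_gap: 0.0851
gripper_force: 0.0
```

Add to h.py:
```python
from scipy.spatial.transform import Rotation as Ro
def goto(s,x,y,z,yaw_y):
    "tool-axis shift and turn to reach TCP x,y,z with closing axis at world angle yaw_y (deg)"
    q=s["tool_rot"];A=Ro.from_quat(np.r_[q[1:],q[0]]).as_matrix()
    d=A.T@(np.array([x,y,z])-s["ee_pos"]);a=np.degrees(np.arctan2(A[1,1],A[0,1]))
    t=(a-yaw_y+90)%180-90
    print("shift",d.round(4),"turn",np.radians(t).round(3),"yaw_y",a.round(2),"tilt",np.degrees(np.arccos(-A[2,2])).round(2),"pos",s["ee_pos"].round(4),"q",s["q"].round(2))
```

```bash
python3 -c "
from h import *;from bench import ctrl, get_image, get_calibration
goto(ctrl.state(),.446,.105,.20,-6)"
```

```text
shift [0.357  0.0092 0.053 ] turn 0.009 yaw_y -5.46 tilt 0.05 pos [ 0.4029 -0.2495  0.2529] q [ 0.75  0.09 -0.3   1.93  0.03  1.12  0.34]
```

Scaled: 0.045 m / 0.8 = 0.0563, 0.001 m / 0.8 = 0.0013.

Request:
jog_arm(offsets=[[0.06, 0.0563, 0.0013, 0, 0], [0.06, 0.0563, 0.0013, 0, 0], [0.06, 0.0563, 0.0013, 0, 0], [0.06, 0.0563, 0.0013, 0, 0], [0.06, 0.0563, 0.0013, 0, 0]], grip_force=30)

```text
t: 2.5
ee_pos: [0.4293, -0.0244, 0.2533]
tool_rot: [0.0, 0.741, 0.671, -0.0]
wrist_force: [0.9, -1.2, 0.6]
finger_gap: 0.0601
gripper_force: 0.0
```

Request:
jog_arm(offsets=[[0.06, 0.0563, 0.0013, 0, 0], [0.06, 0.0563, 0.0013, 0, 0], [0.06, 0.0525, 0.0025, 0.0125, 0], [0.06, 0, 0, 0.025, 0], [0.06, 0, 0, 0, 0]])

```text
t: 3.0
ee_pos: [0.444, 0.1055, 0.2212]
tool_rot: [-0.001, 0.74, 0.673, -0.002]
wrist_force: [-0.5, -0.9, -0.2]
finger_gap: 0.0605
gripper_force: 0.0
```

Run:
```python
from h import *;from bench import ctrl, get_image, get_calibration
s=ctrl.state();goto(s,.446,.105,.105,-6)
W=get_calibration("wrist");cv2.imwrite("pics/w1.png",get_image("wrist")[:,:,::-1])
print(proj(W,[.446,.105,.128]),proj(W,[.446,.105,.05]))
```

```text
shift [-1.000e-04  2.600e-03  1.161e-01] turn 0.01 yaw_y -5.41 tilt 0.3 pos [0.444  0.1055 0.2212] q [ 0.31  0.12 -0.68  2.    0.08  1.06 -0.5 ]
[327.85070342 257.37848477] [327.43337433 222.99038592]
```

View pics/w1.png

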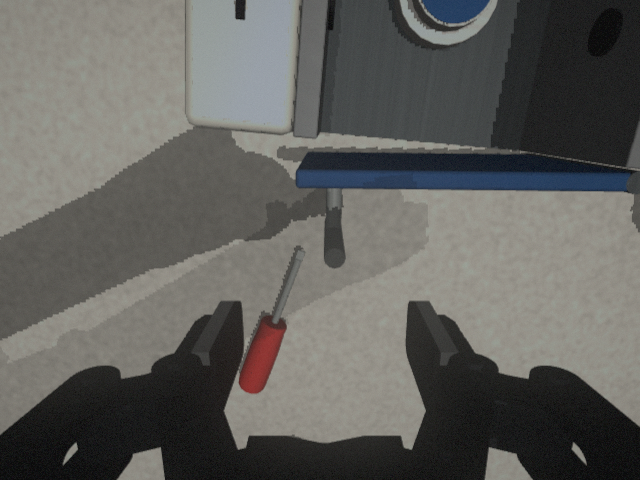

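The wrist view shows the handle's top at (335,258), against a prediction of (328,257). It sits between the fingers, so I'll go down and grip.

Scaled: 0.04 m / 0.8 = 0.05, 0.036 m / 0.8 = 0.045.

Request:
jog_arm(offsets=[[0.06, 0, 0.0063, 0.05, 0], [0.06, 0, 0, 0.05, 0], [0.06, 0, 0, 0.045, 0], [0.06, 0, 0, 0, 0], [0.0, 0, 0, 0, 0]], grip_force=30)

```text
t: 3.55
ee_pos: [0.4516, 0.1037, 0.1081]
tool_rot: [0.0, 0.741, 0.672, -0.0]
wrist_force: [0.9, -0.1, 0.4]
finger_gap: 0.0468
gripper_force: 0.0
```

Request:
jog_arm(offsets=[[0.0, 0, 0, 0, 0], [0.0, 0, 0, 0, 0], [0.0, 0, 0, 0, 0], [0.0, 0, 0, 0, 0], [0.0, 0, 0, 0, 0]])

```text
t: 4.05
ee_pos: [0.4493, 0.1038, 0.1088]
tool_rot: [0.0, 0.74, 0.672, -0.002]
wrist_force: [-7.2, -0.8, 10.7]
finger_gap: 0.0109
gripper_force: 29.2
```

```bash
python3 -c "
from h import *;from bench import ctrl, get_image, get_calibration
s=ctrl.state();goto(s,.448,.105,.105,-6);print(s['finger_gap'],s['wrist_force'])"
```

```text
shift [ 0.0011 -0.0014  0.0038] turn 0.009 yaw_y -5.48 tilt 0.25 pos [0.4493 0.1038 0.1088] q [ 0.25  0.29 -0.65  2.11  0.24  0.82 -0.65]
0.01092758274396539 [-7.20504931 -0.80260128 10.69795547]
```

Scaled: -0.0227 m / 0.8 = -0.0284, 0.0081 m / 0.8 = 0.0101, -0.15 rad / 4 = -0.0375.

Request:
jog_arm(offsets=[[0.0, -0.0284, 0.0101, 0, -0.0375], [0.0, -0.0284, 0.0101, 0, -0.0375], [0.0, -0.0284, 0.0101, 0, -0.0375], [0.0, -0.0284, 0.0101, 0, -0.0375], [0.0, 0, 0, 0, 0]], grip_force=30)

```text
t: 4.55
ee_pos: [0.496, 0.0155, 0.1089]
tool_rot: [0.001, 0.51, 0.86, -0.001]
wrist_force: [-4.5, -3.9, 9.3]
finger_gap: 0.0111
gripper_force: 30.7
```

```bash
python3 -c "
from h import *;from bench import ctrl, get_image, get_calibration
s=ctrl.state();p=s['ee_pos'];d=p[:2]-[.606,.131];print(np.linalg.norm(d),np.degrees(np.arctan2(d[1],d[0]))%360,s['finger_gap'],s['wrist_force']);goto(s,p[0],p[1],p[2],0)"
```

```text
0.15948514590635668 226.41659325168783 0.011098043174933287 [-4.4975105  -3.88372681  9.2796045 ]
shift [0. 0. 0.] turn 0.501 yaw_y 28.73 tilt 0.21 pos [0.496  0.0155 0.1089] q [ 0.48  0.36 -0.71  2.03  0.32  0.85  0.09]
```

Scaled: -0.0227 m / 0.8 = -0.0284, 0.0081 m / 0.8 = 0.0101, -0.15 rad / 4 = -0.0375.

Request:
jog_arm(offsets=[[0.0, -0.0284, 0.0101, 0, -0.0375], [0.0, -0.0284, 0.0101, 0, -0.0375], [0.0, -0.0284, 0.0101, 0, -0.0375], [0.0, -0.0284, 0.0101, 0, -0.0375], [0.0, -0.0284, 0.0101, 0, -0.0375]], grip_force=30)

```text
t: 5.05
ee_pos: [0.6028, -0.0296, 0.1089]
tool_rot: [0.001, 0.156, 0.988, -0.001]
wrist_force: [-1.6, 2.5, 1.7]
finger_gap: 0.0111
gripper_force: 30.1
```

Request:
jog_arm(offsets=[[0.0, -0.0284, 0.0101, 0, -0.0375], [0.0, -0.0143, 0.0051, 0, -0.0175], [0.0, 0, 0, 0, 0], [0.0, 0, 0, 0, 0]])

```text
t: 5.45
ee_pos: [0.6386, -0.0266, 0.1089]
tool_rot: [0.001, 0.049, 0.999, -0.001]
wrist_force: [0.2, -1.6, 5.2]
finger_gap: 0.0115
gripper_force: 30.4
```

```bash
python3 -c "
from h import *;from bench import ctrl, get_image, get_calibration
s=ctrl.state();p=s['ee_pos'];d=p[:2]-[.606,.131];print(np.linalg.norm(d),np.degrees(np.arctan2(d[1],d[0]))%360,s['finger_gap'],s['wrist_force']);goto(s,p[0],p[1],p[2],0)"
```

```text
0.16095231237231028 281.68909058123256 0.011481860700558979 [ 0.17436401 -1.6036119   5.15086478]
shift [0. 0. 0.] turn 1.472 yaw_y 84.35 tilt 0.18 pos [ 0.6386 -0.0266  0.1089] q [ 0.57  0.65 -0.84  1.69  0.55  1.06  1.02]
```

Scaled: -0.03 m / 0.8 = -0.0375.

Request:
jog_arm(offsets=[[0.06, 0, 0, 0, 0], [0.06, 0, 0, 0, 0], [0.06, 0, 0, 0, 0], [0.06, 0, 0, 0, 0], [0.06, 0, 0, -0.0375, 0]])

```text
t: 5.95
ee_pos: [0.6345, -0.0265, 0.1336]
tool_rot: [-0.004, 0.048, 0.999, -0.0]
wrist_force: [0.2, -0.9, 0.3]
finger_gap: 0.06
gripper_force: 0.0
```

Request:
jog_arm(offsets=[[0.06, 0, 0, -0.05, 0], [0.06, 0, 0, -0.05, 0], [0.06, 0, 0, -0.05, 0], [0.085, 0, 0, 0, 0.0375], [0.085, 0, 0, 0, 0.0375]])

```text
t: 6.45
ee_pos: [0.6383, -0.0253, 0.259]
tool_rot: [0.001, 0.2, 0.98, 0.0]
wrist_force: [0.2, -0.2, 0.7]
finger_gap: 0.0845
gripper_force: 0.0
```

Request:
jog_arm(offsets=[[0.085, 0, 0, 0, 0.0375], [0.085, 0, 0, 0, 0.0375], [0.085, 0, 0, 0, 0.0375], [0.085, 0, 0, 0, 0]])

```text
t: 6.85
ee_pos: [0.6375, -0.0255, 0.2573]
tool_rot: [0.0, 0.41, 0.912, -0.0]
wrist_force: [-0.5, -0.5, 0.2]
finger_gap: 0.0851
gripper_force: 0.0
```

Run:
```python
from h import *;from bench import ctrl, get_image, get_calibration
s=ctrl.state();goto(s,.463,-.236,.25,40)
im=get_image("top");cv2.imwrite("pics/top1.png",im[:,:,::-1])
```

```text
shift [-0.0417 -0.2702  0.0074] turn 0.027 yaw_y 41.56 tilt 0.03 pos [ 0.6375 -0.0255  0.2573] q [ 0.52  0.46 -0.77  1.55  0.33  1.27  0.43]
```

View pics/top1.png

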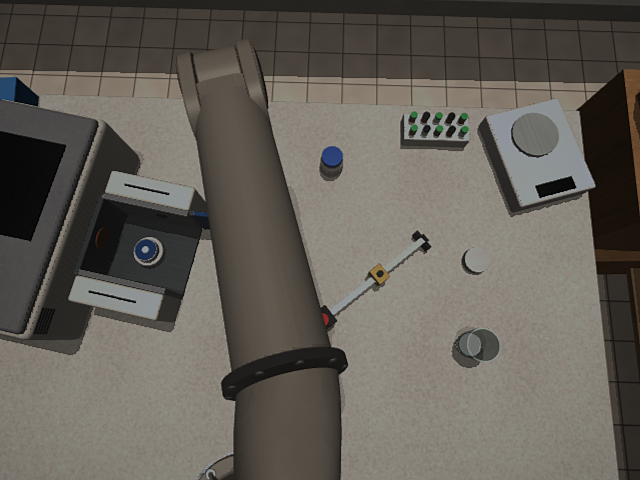

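The top view shows the door swung out with only its hinge end visible at (201,217), the rest hidden by the arm. The boom hasn't moved. Next I'll go over the boom.

Scaled: -0.045 m / 0.8 = -0.0563, -0.007 m / 0.8 = -0.0088.

Request:
jog_arm(offsets=[[0.085, -0.0088, -0.0563, 0, 0], [0.085, -0.0088, -0.0563, 0, 0], [0.085, -0.0088, -0.0563, 0, 0], [0.085, -0.0088, -0.0563, 0, 0], [0.085, -0.0088, -0.0563, 0, 0]])

```text
t: 7.4
ee_pos: [0.4912, -0.2023, 0.2572]
tool_rot: [0.0, 0.409, 0.913, -0.0]
wrist_force: [0.4, -0.1, 0.5]
finger_gap: 0.0847
gripper_force: 0.0
```

Request:
jog_arm(offsets=[[0.085, -0.0088, -0.0563, 0, 0.007], [0.085, -0.025, 0, 0, 0], [0.085, 0, 0, 0, 0], [0.085, 0, 0, 0, 0]])

```text
t: 7.8
ee_pos: [0.4766, -0.2508, 0.2572]
tool_rot: [-0.0, 0.422, 0.907, 0.001]
wrist_force: [0.5, 1.9, 0.1]
finger_gap: 0.0852
gripper_force: 0.0
```

Run:
```python
from h import *;from bench import ctrl, get_image, get_calibration
s=ctrl.state();goto(s,.463,-.236,.25,40)
W=get_calibration("wrist");im=get_image("wrist")
np.savez("w2.npz",im=im,K=W["camera_matrix"],R=W["R"],t=W["t"])
t=get_image("top");sc=get_image("scene")
np.savez("d2.npz",top=t,scene=sc)
o=np.hstack([cv2.resize(im,(400,300)),cv2.resize(t[190:310,150:310],(400,300))])
o=np.vstack([o,np.hstack([cv2.resize(sc[180:330,400:600],(400,300)),np.zeros((300,400,3),np.uint8)])])
cv2.imwrite("pics/c2.png",o[:,:,::-1])
```

```text
shift [ 0.02   -0.0009  0.0072] turn 0.001 yaw_y 40.07 tilt 0.07 pos [ 0.4766 -0.2508  0.2572] q [ 1.02  0.25 -0.72  1.78  0.18  1.17  0.94]
```

View pics/c2.png

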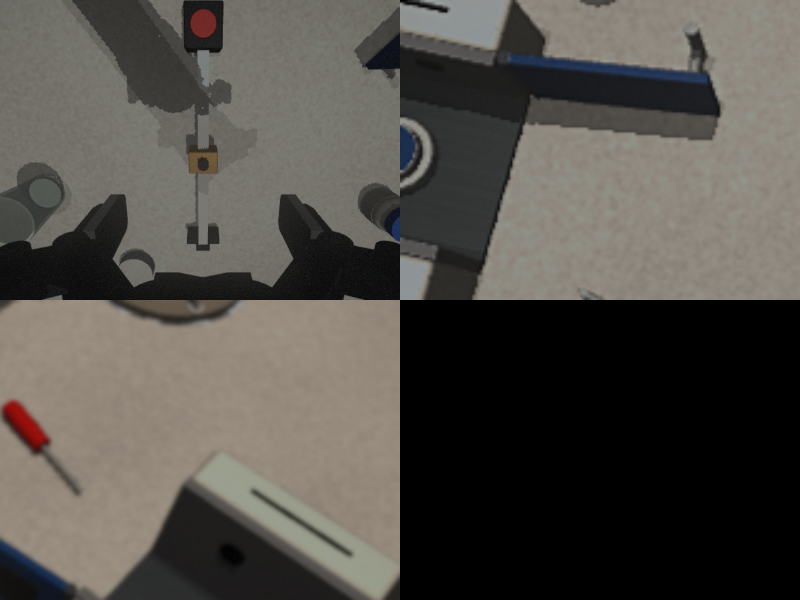

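The wrist view shows the boom centred: cap at (325,37), rider at (325,256) and bar end at about (325,392). The top crop shows the door open, its top edge running from (193,213) to (272,220). Now to measure both.

Run:
```python
from h import *;from bench import ctrl, get_image, get_calibration
np.set_printoptions(precision=4,suppress=True)
S,T=get_calibration("scene"),get_calibration("top")
a,b=onz(T,(193.2,213.2),.128),onz(T,(272,220),.128);d=b-a;print("door",np.linalg.norm(d),np.degrees(np.arctan2(d[1],d[0]))%360-169.4)
z=np.load("w2.npz");W=dict(camera_matrix=z["K"],R=z["R"],t=z["t"]);im=z["im"]
red=blobs(im,(0,120,100),(10,255,255),(280,0,370,90));rid=blobs(im,(8,90,60),(28,255,255),(290,220,360,290));print(red,rid)
g=im.astype(int)
print("black dot",blobs(im,(0,0,0),(180,255,45),(308,240,342,285)))
for r in range(376,412,2): print(r,g[r,312:340:3].mean(1).astype(int))
for name,w,s_,t_ in(("cap",red[0][0],(360.4,207.6),(321.8,319.2)),):
    print(name,tri([(W,w),(S,s_),(T,t_)]),tri([(W,w),(T,t_)]))
# bar axis in wrist view: bright columns
for r in (110,130,150,290,310,340,360): 
    row=g[r,290:360].mean(1);i=np.where(row>row.max()*.85)[0];print(r,290+i.min(),290+i.max(),row.max())
```

```text
door 0.16840062472431055 97.4637125391321
[([325.1, 37.2], [305, 15, 41, 45, 1396])] [([324.6, 258.8], [302, 243, 46, 35, 1229])]
black dot [([324.6, 261.8], [317, 253, 16, 20, 189])]
376 [ 39  40 118 116 120 119 116  36  34  42]
378 [ 44  39 117 116 117 118 116  41  39  32]
380 [ 40  39 116 119 117 117 117  40  39  36]
382 [ 38  40 116 116 118 117 114  36  39  42]
384 [ 44  39 119 115 118 118 116  38  43  45]
386 [ 39  41 117 119 118 118 118  38  45  42]
388 [ 41  42 119 116 118 118 118  39  43  44]
390 [ 86  34 116 115 115 115 112  40  90  89]
392 [112  36  35  40  42  38  40  43 113 114]
394 [115  40  40  44  39  43  38  36 111 112]
396 [116  42  42  40  39  40  44  39 114 110]
398 [115  41  43  41  40  40  39  38 110 111]
400 [114  47  49  52  47  47  46  47 116 117]
402 [114 115 116 113 113 113 112 109 114 116]
404 [113 115 113 114 114 115 111 116 114 117]
406 [112 119 115 115 114 114 112 114 115 112]
408 [115 117 116 114 113 117 114 115 116 111]
410 [116 115 116 113 115 113 110 115 116 111]
cap (array([ 0.3959, -0.1542,  0.0684]), [0.0005436488657081678, 0.00011483639573041138, 0.0004690904368661573]) (array([ 0.3959, -0.154 ,  0.0649]), [0.00034249678530771753, 0.00034249678530766565])
110 322 359 127.0
130 324 344 126.33333333333333
150 335 336 118.33333333333333
290 290 359 121.66666666666667
310 290 359 125.0
340 290 359 121.66666666666667
360 290 359 122.33333333333333
```

Run:
```python
from h import *;from bench import ctrl, get_image, get_calibration
np.set_printoptions(precision=4,suppress=True)
S,T=get_calibration("scene"),get_calibration("top")
z=np.load("w2.npz");W=dict(camera_matrix=z["K"],R=z["R"],t=z["t"])
cap=tri([(W,(325.1,37.2)),(S,(360.4,207.6)),(T,(321.8,319.2))])[0]
dot,e=tri([(W,(324.6,261.8)),(S,(291.5,213.6)),(T,(380,273.4))]);print("dot",dot,e)
print("dot W+T",tri([(W,(324.6,261.8)),(T,(380,273.4))]), "onz .061-.066",onz(W,(324.6,261.8),.061),onz(W,(324.6,261.8),.066))
end=onz(W,(325,391),.049);print("end",end)
u=(end-cap)[:2];L=np.linalg.norm(u);u/=L
print("cap-end",L,"ang",np.degrees(np.arctan2(u[1],u[0])))
for n,p in(("tri",dot),("W.061",onz(W,(324.6,261.8),.061))):
    X=-130+1000*(p-cap)[:2]@u; X2=172-1000*(end-p)[:2]@u
    print(n,X,X2,[(.36*x-31.6)/.81 for x in(X,X2)])
xb=(.36*35-31.6)/.81
for ref,x0 in((cap,-130),(end,172)): print(ref[:2]+u*(xb-x0)/1000)
# height of the bar: triangulate a bar point: bar end edge top view
print("end tri",tri([(W,(325,391)),(T,(422.4,239.8)),(S,(236,224))]))
```

```text
dot [ 0.5003 -0.2791  0.0639] [0.0010216154740930068, 0.0005361591032581685, 0.0009434810732583662]
dot W+T (array([ 0.4996, -0.2784,  0.0686]), [0.0008913830830084229, 0.0008913830830084022]) onz .061-.066 [ 0.502  -0.2799  0.061 ] [ 0.5009 -0.2786  0.066 ]
end [ 0.5865 -0.3795  0.049 ]
cap-end 0.29512065385251635 ang -49.77751732421032
tri 32.75698355527578 39.63632970275947 [np.float64(-24.453686321112), np.float64(-21.39619914445258)]
W.061 34.48794760433984 41.367293751823524 [np.float64(-23.68436896597242), np.float64(-20.626881789313003)]
[ 0.4647 -0.2356]
[ 0.4603 -0.2303]
end tri (array([ 0.5862, -0.3801,  0.0436]), [0.003108592266834095, 0.0027663783925383043, 0.0016087721993796207])
```

```bash
python3 -c "
from h import *;from bench import ctrl, get_image, get_calibration
goto(ctrl.state(),.4645,-.2352,.045,40.2)"
```

```text
shift [0.019  0.     0.2123] turn -0.001 yaw_y 40.15 tilt 0.03 pos [ 0.4768 -0.2499  0.2573] q [ 1.02  0.25 -0.72  1.78  0.18  1.17  0.94]
```

Scaled: 0.045 m / 0.8 = 0.0563, 0.04 m / 0.8 = 0.05.

Request:
jog_arm(offsets=[[0.06, 0.0238, 0, 0, 0], [0.06, 0, 0, 0.0563, 0], [0.06, 0, 0, 0.0563, 0], [0.06, 0, 0, 0.0563, 0], [0.06, 0, 0, 0.05, 0]])

```text
t: 8.45
ee_pos: [0.464, -0.2357, 0.0806]
tool_rot: [-0.0, 0.422, 0.907, 0.0]
wrist_force: [0.6, -1.5, -0.7]
finger_gap: 0.06
gripper_force: 0.0
```

Request:
jog_arm(offsets=[[0.06, 0, 0, 0.0375, 0], [0.06, 0, 0, 0.0088, 0], [0.06, 0, 0, 0, 0], [0.06, 0, 0, 0, 0]])

```text
t: 8.85
ee_pos: [0.4657, -0.237, 0.0469]
tool_rot: [0.001, 0.423, 0.906, 0.0]
wrist_force: [-0.0, -0.7, -0.5]
finger_gap: 0.06
gripper_force: 0.0
```

```bash
python3 -c "
from h import *;from bench import ctrl, get_image, get_calibration
s=ctrl.state();goto(s,.4645,-.2352,.045,40.2);print(s['wrist_force'])"
```

```text
shift [0.0022 0.0002 0.0019] turn -0.004 yaw_y 40.0 tilt 0.17 pos [ 0.4657 -0.237   0.0469] q [ 0.89  0.49 -0.62  2.01  0.41  0.76  0.72]
[-0.01799236 -0.6598678  -0.51187697]
```

Scaled: 0.002 m / 0.8 = 0.0025, 0.0015 m / 0.8 = 0.0019, 0.004 rad / 4 = 0.001.

Request:
jog_arm(offsets=[[0.06, 0.0025, 0, 0.0019, 0.001], [0.04, 0, 0, 0, 0], [0, 0, 0, 0, 0], [0, 0, 0, 0, 0], [0, 0, 0, 0, 0]], grip_force=80)

```text
t: 9.35
ee_pos: [0.4638, -0.2353, 0.0444]
tool_rot: [0.001, 0.425, 0.905, 0.0]
wrist_force: [0.9, 1.1, 2.3]
finger_gap: 0.0129
gripper_force: 78.5
```

Request:
jog_arm(offsets=[[0, 0, 0, 0, 0], [0, 0, 0, 0, 0], [0, 0, 0, 0, 0]])

```text
t: 9.65
ee_pos: [0.4638, -0.2352, 0.0444]
tool_rot: [0.001, 0.425, 0.905, 0.0]
wrist_force: [1.1, 1.6, 5.9]
finger_gap: 0.013
gripper_force: 78.7
```

```bash
python3 -c "
from h import *;from bench import ctrl, get_image, get_calibration
s=ctrl.state();goto(s,.4645,-.2352,.045,40.2);print(s['wrist_force'],s['ft_torque'],s['finger_gap'],s['gripper_force'])"
```

```text
shift [-0.0004  0.0006 -0.0006] turn -0.008 yaw_y 39.75 tilt 0.09 pos [ 0.4638 -0.2352  0.0444] q [ 0.89  0.49 -0.62  2.02  0.42  0.75  0.71]
[1.09808026 1.58416151 5.88392599] [ 0.26215788 -0.09314114  0.05873581] 0.012971281727178775 78.66698026657104
```

Scaled: -0.015 m / 0.8 = -0.0188, -0.01 m / 0.8 = -0.0125.

Request:
jog_arm(offsets=[[0, 0, 0, -0.0063, 0], [0, 0, 0, -0.0125, 0], [0, 0, 0, -0.0188, 0], [0, 0, 0, 0, 0], [0, 0, 0, 0, 0]])

```text
t: 10.15
ee_pos: [0.463, -0.2358, 0.0743]
tool_rot: [0.001, 0.425, 0.905, -0.0]
wrist_force: [-0.0, 0.2, -7.7]
finger_gap: 0.0127
gripper_force: 78.4
```

Request:
jog_arm(offsets=[[0, 0, 0, 0, 0], [0, 0, 0, 0, 0]])

```text
t: 10.35
ee_pos: [0.4623, -0.2354, 0.0733]
tool_rot: [-0.001, 0.425, 0.905, -0.0]
wrist_force: [-0.2, -0.5, -7.5]
finger_gap: 0.0128
gripper_force: 78.4
```

Run:
```python
from h import *;from bench import ctrl, get_image, get_calibration
s=ctrl.state();goto(s,.4645,-.2352,.045,40.2)
q=s["tool_rot"];A=Ro.from_quat(np.r_[q[1:],q[0]]).as_matrix();print(s['wrist_force'],"torque tool",A.T@s['ft_torque'])
W=get_calibration("wrist");im=get_image("wrist");np.savez("w3.npz",im=im,K=W["camera_matrix"],R=W["R"],t=W["t"])
red=blobs(im,(0,120,100),(10,255,255),(250,0,400,480));print(red[:3])
if red: 
    o,d=ray(W,red[0][0]);print("cap on .098",onz(W,red[0][0],.098))
    S=get_calibration("scene");sc=get_image("scene");r=blobs(sc,(0,150,120),(8,255,255),(320,150,400,235));print(r, r and tri([(W,red[0][0]),(S,r[0][0])]))
    rr=blobs(sc,(10,90,80),(28,255,255),(265,180,310,240));print(rr)
```

```text
shift [-0.0013  0.0018  0.0283] turn -0.009 yaw_y 39.7 tilt 0.06 pos [ 0.4623 -0.2354  0.0733] q [ 0.92  0.45 -0.65  2.    0.37  0.81  0.75]
[-0.16731161 -0.51096526 -7.50306684] torque tool [-0.01707279 -0.00804281 -0.04666035]
[([322.1, 7.9], [276, 0, 93, 21, 1325])]
cap on .098 [ 0.40226149 -0.16331059  0.098     ]
[([361.2, 198.5], [356, 195, 11, 8, 73])] (array([ 0.39816679, -0.15880524,  0.0962116 ]), [0.005526692624229727, 0.005526692624229787])
[([290.9, 207.1], [285, 200, 13, 13, 115])]
```

The rows are not in the units I measure in: shifts go in shares of 0.8 m and turns go in shares of 4 rad. I convert before sending: -0.04 m / 0.8 = -0.05, -0.03 m / 0.8 = -0.0375.

Request:
jog_arm(offsets=[[0, 0, 0, -0.0188, 0], [0, 0, 0, -0.0375, 0], [0, 0, 0, -0.05, 0], [0, 0, 0, -0.0375, 0], [0, 0, 0, -0.0213, 0]])

```text
t: 10.95
ee_pos: [0.4645, -0.2355, 0.2098]
tool_rot: [0.003, 0.425, 0.905, -0.0]
wrist_force: [1.4, -0.0, -8.3]
finger_gap: 0.0128
gripper_force: 79.0
```

Request:
jog_arm(offsets=[[0, 0, 0, 0, 0.0125], [0, 0, 0, 0, 0.025], [0, 0, 0, 0, 0.035], [0, 0, 0, 0, 0.035], [0, 0, 0, 0, 0.035]])

```text
t: 11.45
ee_pos: [0.4628, -0.235, 0.2066]
tool_rot: [0.0, 0.664, 0.748, 0.0]
wrist_force: [-0.1, 0.8, -7.8]
finger_gap: 0.0126
gripper_force: 78.9
```

Request:
jog_arm(offsets=[[0, 0, 0, 0, 0.035], [0, 0, 0, 0, 0.0275], [0, 0, 0, 0, 0.015], [0, 0, 0, 0, 0], [0, 0, 0, 0, 0]])

```text
t: 11.95
ee_pos: [0.4629, -0.2351, 0.2063]
tool_rot: [0.0, 0.769, 0.639, 0.0]
wrist_force: [0.6, 0.6, -8.9]
finger_gap: 0.0124
gripper_force: 78.9
```

Run:
```python
from h import *;from bench import ctrl, get_image, get_calibration
s=ctrl.state();goto(s,.5206,.1502,.205,-10.6)
q=s["tool_rot"];A=Ro.from_quat(np.r_[q[1:],q[0]]).as_matrix();print(s['wrist_force'],"torque tool",A.T@s['ft_torque'])
```

```text
shift [ 0.3894 -0.0141  0.0012] turn 0.0 yaw_y -10.59 tilt 0.03 pos [ 0.4629 -0.2351  0.2063] q [ 0.89  0.25 -0.59  1.89  0.16  1.05  0.06]
[ 0.63815207  0.60386361 -8.93400202] torque tool [ 0.02885448  0.05993417 -0.00959526]
```

Scaled: 0.045 m / 0.8 = 0.0563, 0.035 m / 0.8 = 0.0438.

Request:
jog_arm(offsets=[[0, 0.025, -0.0013, 0, 0], [0, 0.0438, -0.0019, 0, 0], [0, 0.0563, -0.0019, 0, 0], [0, 0.0563, -0.0019, 0, 0], [0, 0.0563, -0.0019, 0, 0]])

```text
t: 12.45
ee_pos: [0.4914, -0.0458, 0.2063]
tool_rot: [0.0, 0.77, 0.638, 0.0]
wrist_force: [1.5, -1.2, -8.1]
finger_gap: 0.0123
gripper_force: 78.9
```

Request:
jog_arm(offsets=[[0, 0.0563, -0.0019, 0, 0], [0, 0.0563, -0.0019, 0, 0], [0, 0.0563, -0.0019, 0, 0], [0, 0.0438, -0.0019, 0, 0], [0, 0.025, -0.0013, 0, 0]])

```text
t: 12.95
ee_pos: [0.5195, 0.1453, 0.2066]
tool_rot: [-0.001, 0.768, 0.64, 0.001]
wrist_force: [0.2, -0.3, -8.5]
finger_gap: 0.0124
gripper_force: 78.9
```

Request:
jog_arm(offsets=[[0, 0.0113, 0, 0, 0], [0, 0, 0, 0, 0], [0, 0, 0, 0, 0], [0, 0, 0, 0, 0]])

```text
t: 13.35
ee_pos: [0.5215, 0.1469, 0.2055]
tool_rot: [0.001, 0.771, 0.637, -0.001]
wrist_force: [-1.3, -0.1, -8.2]
finger_gap: 0.0126
gripper_force: 78.9
```

Run:
```python
from h import *;from bench import ctrl, get_image, get_calibration
s=ctrl.state();goto(s,.5206,.1502,.12,-10.6)
q=s["tool_rot"];A=Ro.from_quat(np.r_[q[1:],q[0]]).as_matrix();print(s['wrist_force'],"torque tool",A.T@s['ft_torque'])
W=get_calibration("wrist");im=get_image("wrist");np.savez("w4.npz",im=im,K=W["camera_matrix"],R=W["R"],t=W["t"])
t=get_image("top");sc=get_image("scene");np.savez("d4.npz",top=t,scene=sc)
o=np.vstack([np.hstack([cv2.resize(im,(400,300)),cv2.resize(t[160:310,80:280],(400,300))]),np.hstack([cv2.resize(sc[180:405,340:640],(400,300)),cv2.resize(sc,(400,300))])])
cv2.imwrite("pics/c4.png",o[:,:,::-1])
```

```text
shift [ 0.0032 -0.0015  0.0855] turn -0.005 yaw_y -10.88 tilt 0.11 pos [0.5215 0.1469 0.2055] q [ 0.29  0.33 -0.78  1.84  0.26  1.09 -0.78]
[-1.34222716 -0.12807565 -8.24620678] torque tool [ 0.03496749 -0.01368805 -0.02897865]
```

View pics/c4.png

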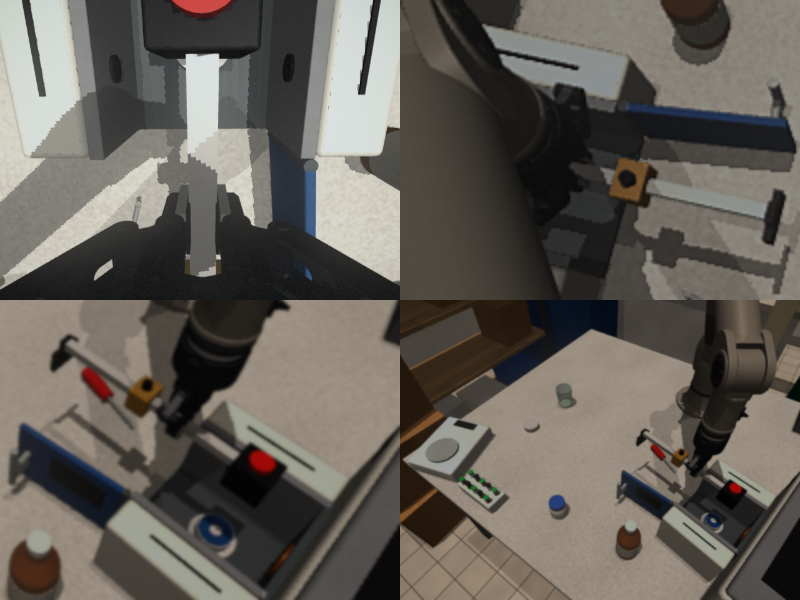

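The wrist view shows the bar in mid-doorway: column 203 (half scale), with the wall edges at about 130 and 270. The scene view shows the cap at about (536,298) and the door clear of the boom. Next I'll check the level and the offset numerically.

Run:
```python
from h import *;from bench import ctrl, get_image, get_calibration
np.set_printoptions(precision=4,suppress=True)
S,T=get_calibration("scene"),get_calibration("top")
D=np.load("d4.npz");z=np.load("w4.npz");W=dict(camera_matrix=z["K"],R=z["R"],t=z["t"])
red=blobs(D["scene"],(0,150,120),(8,255,255),(500,270,580,330));print(red)
cap=onz(S,red[0][0],.0684+.161);print("cap by scene",cap)
dk=blobs(D["scene"],(0,0,0),(180,255,45),(444,236,460,252),3);dt=blobs(D["top"],(0,0,0),(180,255,45),(187,242,201,256),3);print(dk,dt)
dot,e=tri([(S,dk[0][0]),(T,dt[0][0])]);print("dot",dot,e,"expect z",.0639+.161)
st=tri([(S,(501.4,352.3)),(T,(145,249.3))])[0];p=ctrl.state()["ee_pos"]
bx=np.array([np.cos(np.radians(79.4)),np.sin(np.radians(79.4))]);by=np.array([-bx[1],bx[0]])
for n,v in(("cap",cap),("dot",dot),("tcp",p)): d=v[:2]-st[:2];print(n,"bay x,y mm",1000*d@bx,1000*d@by)
# doorway/wall lines in the wrist view at wall-top height
g=z["im"].astype(int).mean(2)
for r in (90,110,130,150,170): print(r,' '.join("%d"%v for v in g[r,288:364:4]))
gr=cv2.cvtColor(z["im"],cv2.COLOR_RGB2GRAY)
for l in cv2.HoughLinesP(cv2.Canny(gr,40,120),1,np.pi/360,45,minLineLength=60,maxLineGap=5)[:,0]:
    a,b=onz(W,l[:2],.13),onz(W,l[2:],.13);a2,b2=onz(W,l[:2],.21),onz(W,l[2:],.21);print(l,"yaw@.13",np.degrees(np.arctan2(*(b-a)[1::-1]))%180,"@.21",np.degrees(np.arctan2(*(b2-a2)[1::-1]))%180, "bay y",1000*((a+b)[:2]/2-st[:2])@by,1000*((a2+b2)[:2]/2-st[:2])@by)
```

```text
[([536.5, 300.4], [528, 293, 18, 15, 195])]
cap by scene [0.5409 0.2514 0.2294]
[([450.1, 243.6], [447, 240, 7, 8, 50])] [([187.0, 243.0], [187, 242, 1, 3, 3]), ([193.2, 249.1], [189, 245, 9, 9, 57])]
dot [0.5191 0.0967 0.2384] [0.003572762662684988, 0.0035727626626850186] expect z 0.2249
cap bay x,y mm -1.5573319103372094 -1.4421175509457425
dot bay x,y mm -157.70939501269925 -8.388257380792437
tcp bay x,y mm -106.87955525402059 -1.3963583030089803
90 25 28 64 220 221 222 200 144 196 222 223 223 222 222 221 220 21 15 27
110 105 91 74 220 220 221 221 222 223 221 221 223 222 223 223 223 95 92 94
130 107 108 110 221 221 222 222 221 222 222 222 221 221 220 221 223 110 112 111
150 107 108 110 220 219 220 222 221 221 220 221 220 222 222 221 218 111 111 110
170 107 106 110 220 219 219 219 221 221 221 219 222 223 220 221 215 99 101 100
[  0 463 188 355] yaw@.13 20.728243020420983 @.21 20.728243020420987 bay y 130.07641262004614 76.21019176865201
[504 256 527  74] yaw@.13 79.36048104306352 @.21 79.36048104306353 bay y -91.86297364892212 -55.37341703930893
[131 171 142 251] yaw@.13 79.5025229
[... 2245 characters left out ...]
y y 158.79270868810823 93.23553337996117
[153 371 225 296] yaw@.13 35.54701395970365 @.21 35.54701395970369 bay y 70.24293379298068 40.73606883826515
[488 370 591 429] yaw@.13 137.66726469200523 @.21 137.66726469200515 bay y -122.42946357053322 -73.4957031287344
[108   1 120  82] yaw@.13 80.20269426397007 @.21 80.20269426397014 bay y 88.38256758392538 51.4907100797016
[  1 462 183 357] yaw@.13 20.81454622322062 @.21 20.814546223220628 bay y 131.1066799671635 76.82101753441505
[ 44 252 112 172] yaw@.13 34.135987548736786 @.21 34.135987548736765 bay y 117.51099916687822 68.7603989395046
[ 63  93  73 153] yaw@.13 79.0236359734255 @.21 79.02363597342546 bay y 114.34828037001046 66.88528357610404
```

Run:
```python
from h import *;from bench import ctrl, get_image, get_calibration
np.set_printoptions(precision=4,suppress=True)
S,T=get_calibration("scene"),get_calibration("top")
D=np.load("d4.npz")
st=np.array([.5398,.2532]);bx=np.array([np.cos(np.radians(79.4)),np.sin(np.radians(79.4))]);by=np.array([-bx[1],bx[0]])
bay=lambda v:(1000*(v[:2]-st)@np.c_[bx,by]).round(1)
print("stage S,T @.045",bay(onz(S,(501.4,352.3),.045)),bay(onz(T,(145,249.3),.045)))
s=ctrl.state();q=s["tool_rot"];A=Ro.from_quat(np.r_[q[1:],q[0]]).as_matrix();p=s["ee_pos"];b0=p+A@[0,0,.0024] # bar centre
def bp(x,z): return b0-A[:,0]*(x+24.4)/1000-A[:,2]*(z-42)/1000
for n,x,z in(("dot",33,63),("cap",-130,68),("tailtop",164,49),("rid front bottom",48,61)): 
    X=bp(x,z);print(n,X,"scene",proj(S,X),"top",proj(T,X))
sc=cv2.resize(D["scene"][190:320,350:560],None,fx=3.8,fy=3.8,interpolation=cv2.INTER_CUBIC)
for x,z in((33,63),(-130,68),(164,49)): 
    u=(proj(S,bp(x,z))-[350,190])*3.8;cv2.drawMarker(sc,tuple(int(v) for v in u),(0,255,0),0,12)
cv2.imwrite("pics/lev.png",sc[:,:,::-1])
```

```text
stage S,T @.045 [-0.2 -1.7] [-0.6  0.4]
dot [0.5107 0.0916 0.2244] scene [449.8559 244.3337] top [193.3145 248.4113]
cap [0.5414 0.2517 0.2292] scene [536.5101 300.7237] top [108.8538 228.9965]
tailtop [ 0.4861 -0.0371  0.2105] scene [391.4446 210.3265] top [262.3075 264.9914]
rid front bottom [0.5079 0.0768 0.2224] scene [442.5837 240.2684] top [201.3279 250.3653]
```

View pics/lev.png

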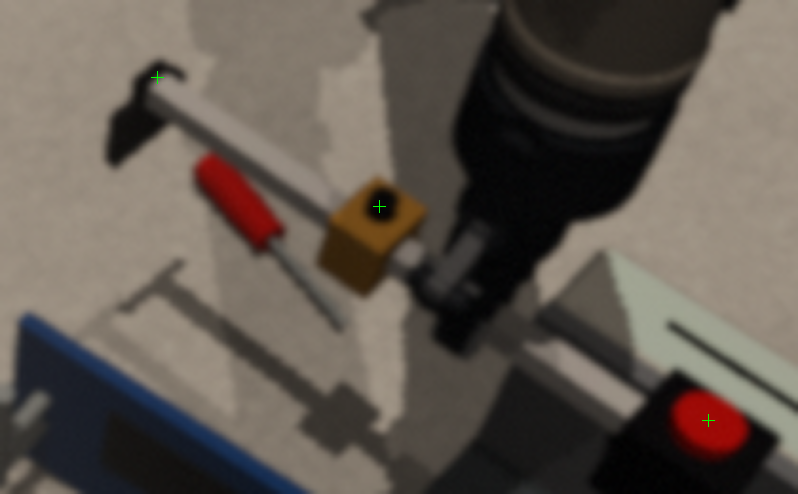

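The markers for dot, cap and bar end, projected for a level boom, land on the features to about 1 px, so the boom is level. Along the bay's x it needs 1.4 mm more. Now I'll lower it.

Scaled: 0.025 m / 0.8 = 0.0313, 0.0014 m / 0.8 = 0.0018, -0.004 rad / 4 = -0.001.

Request:
jog_arm(offsets=[[0, 0.0018, 0, 0.0125, -0.001], [0, 0, 0, 0.025, 0], [0, 0, 0, 0.0313, 0], [0, 0, 0, 0.025, 0], [0, 0, 0, 0.0138, 0]])

```text
t: 14.0
ee_pos: [0.5203, 0.1499, 0.1173]
tool_rot: [-0.001, 0.769, 0.64, -0.002]
wrist_force: [-0.6, -0.4, -7.5]
finger_gap: 0.0126
gripper_force: 78.7
```

Request:
jog_arm(offsets=[[0, 0, 0, 0, 0], [0, 0, 0, 0, 0], [0, 0, 0, 0, 0], [0, 0, 0, 0, 0]])

```text
t: 14.4
ee_pos: [0.5225, 0.151, 0.1209]
tool_rot: [0.001, 0.769, 0.64, 0.001]
wrist_force: [-0.2, -0.4, -8.3]
finger_gap: 0.013
gripper_force: 78.7
```

Run:
```python
from h import *;from bench import ctrl, get_image, get_calibration
np.set_printoptions(precision=4,suppress=True)
s=ctrl.state();st=np.array([.5398,.2532]);bx=np.array([np.cos(np.radians(79.4)),np.sin(np.radians(79.4))]);by=np.array([-bx[1],bx[0]])
g=st-.1055*bx-.0014*by;goto(s,g[0],g[1],.1194,-10.6);print(s['wrist_force'],s['ft_torque'],abs(s['joint_velocities']).max())
S=get_calibration("scene");sc=get_image("scene");t=get_image("top")
r=blobs(sc,(0,150,120),(8,255,255),(480,270,580,380));c=onz(S,r[0][0],.0684+s["ee_pos"][2]-.0444)
print(r,"cap bay",1000*(c[:2]-st)@np.c_[bx,by])
o=np.hstack([cv2.resize(sc[200:400,340:607],(400,300)),cv2.resize(t[160:310,80:280],(400,300))])
cv2.imwrite("pics/fin.png",o[:,:,::-1])
```

```text
shift [-0.0019 -0.0004  0.0015] turn 0.002 yaw_y -10.49 tilt 0.13 pos [0.5225 0.151  0.1209] q [ 0.24  0.44 -0.74  1.91  0.36  0.93 -0.86]
[-0.2092 -0.3516 -8.2995] [0.01   0.0105 0.0298] 0.008482779673846867
[([520.4, 327.5], [513, 321, 16, 14, 172])] cap bay [ 1.9204 -1.1214]
```

View pics/fin.png

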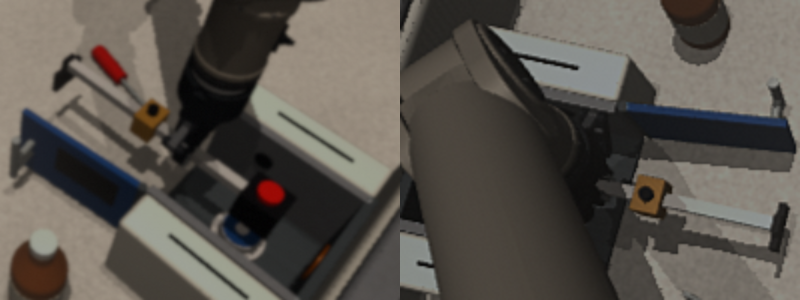

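The boom sits over the stage in the open doorway, with the door clear of it. I'll trim about 1.5 mm, let it settle and hand in.

Scaled: -0.0017 m / 0.8 = -0.0021, 0.001 m / 0.8 = 0.0013.

Request:
jog_arm(offsets=[[0, -0.0021, 0, 0.0013, 0], [0, 0, 0, 0, 0], [0, 0, 0, 0, 0], [0, 0, 0, 0, 0], [0, 0, 0, 0, 0]])

```text
t: 15.0
ee_pos: [0.5213, 0.1491, 0.1188]
tool_rot: [0.0, 0.769, 0.64, -0.0]
wrist_force: [-0.8, -0.1, -7.7]
finger_gap: 0.0129
gripper_force: 78.7
```

Request:
jog_arm(offsets=[[0, 0, 0, 0, 0], [0, 0, 0, 0, 0], [0, 0, 0, 0, 0], [0, 0, 0, 0, 0], [0, 0, 0, 0, 0]])

```text
t: 15.5
ee_pos: [0.5213, 0.1491, 0.1188]
tool_rot: [0.0, 0.769, 0.64, -0.0]
wrist_force: [0.0, -1.6, -7.7]
finger_gap: 0.0127
gripper_force: 78.7
```

Run:
```python
from h import *;from bench import ctrl, get_image, get_calibration
s=ctrl.state();st=np.array([.5398,.2532]);bx=np.array([np.cos(np.radians(79.4)),np.sin(np.radians(79.4))]);by=np.array([-bx[1],bx[0]])
g=st-.1055*bx-.0014*by;goto(s,g[0],g[1],.1194,-10.6);print(s['wrist_force'],abs(s['joint_velocities']).max())
S=get_calibration("scene");r=blobs(get_image("scene"),(0,150,120),(8,255,255),(480,270,580,380));c=onz(S,r[0][0],.0684+s["ee_pos"][2]-.0444);d=1000*(c[:2]-st)@np.c_[bx,by];print(d)
if abs(d[0])<3 and abs(d[1]+1.4)<3 and abs(s["ee_pos"][2]-.1194)<.004: print(ctrl.finish_job())
```

```text
shift [ 0.0003  0.0004 -0.0006] turn 0.002 yaw_y -10.48 tilt 0.01 pos [0.5213 0.1491 0.1188] q [ 0.24  0.44 -0.74  1.92  0.36  0.93 -0.86]
[ 0.02876278 -1.55109867 -7.70051587] 0.0013159410733573397
[-0.14218233 -0.77993305]
the job is handed in; nothing more can be done
None
```

The job is handed in at about 15.5 s: the door stands open at about 1.70 rad, and the boom is held level and still by its balance point, its nose about 30 mm above the stage and within about 1 mm of centre by my camera measurements; no verdict came back.

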